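Hang the keyhole ledge on its sprung stud

TASK

Hang the small metal ledge, the angle plate with the keyhole in its back, on the headed stud of the upright wooden board: pass the big round hole over the stud's head until the back lies flat on the board, then press the ledge straight down so that the narrow slot rides under the head over its ramps and clicks fully home, and let it go there level and flat against the board. Use light forces, since the board and stud must not be forced, and leave the plain angle plate and the other things on the bench alone.

Things in the scene. Friction and masses are not known exactly. Their poses are not given: they have to be found in the camera images.
- ledge: Loose aluminium L, 0.35 kg, standing on its foot. Origin: bottom middle of its flat back. Own x out of the back, y across, z up. Plate 8 mm thick (front at x = -8 mm), 195 mm high, 90 mm wide (60 mm above z = 130 mm). Foot: shelf 65 mm deep to -x, with a lip 14 mm high. Keyhole on y = 0: round hole, narrow slot above it.
- hole (a point): Centre of the ledge's round hole (21 mm diameter, own z = 75 mm) on the plate's front face. The slot, 11 mm wide, runs up from it to slot_end.
- slot_end (a point): Upper end of the slot (own z = 116 mm), on the front face; it meets the stud's neck when the ledge is home. Beside the slot the front face carries ramps, rising from 0 at z = 87 mm to 4 mm at z = 99 mm, a ridge of 4 mm to z = 102 mm, then a seat pad of 2 mm up to z = 124 mm.
- grip (a point): Middle of the ledge's thickness, own z = 170 mm, 25 mm below the top: pinch here from above, one finger in front and one behind the plate. Lower down the rear finger would meet the board's top when the ledge hangs.
- board: Fixed upright wooden board 140 mm wide, 158 mm high, 18 mm thick, its foot behind it. Origin on the bench under the middle of its front face; x points into the board, y across, z up. The stud stands out of the front face to -x. The ledge hangs with its own axes parallel to these.
- stud_mark (a point): Centre, on the board's front face, of a flush dark steel bush 32 mm wide, on the middle line, 138 mm above the bench. The stud stands off-centre in this bush, its axis 7.5 mm from this point in a direction (up, down, sideways or between) that differs each time and is not given: feel for it, or look. The bush is clamped and does not turn.
- stud (a joint): Sprung steel stud: neck 8 mm thick; round head 16 mm wide, 5 mm thick, underside 9 mm off the board at rest (value 0). Value in m: + pulled out (max 0.008), - pressed in (stop at -0.004); spring 2 N/mm. The ridge pulls it to 0.003, with friction, so the ledge must be pressed down with some 5 to 15 N; past the ridge it drops to 0.001 (the click), home is 0 to 2 mm farther down.
- angle_plate: Bystander: a plain loose aluminium angle plate without a keyhole, 90 mm wide, 160 mm high, foot 65 mm deep; origin and axes as for the ledge.
- button_tin: Bystander: loose round grey tin, 67 mm across, 61 mm high; origin near its underside.
- sanding_block: Bystander: loose sanding block 52x86x26 mm.
- nut_m20: Bystander: loose rusty hexagon nut, 32 mm across, 15 mm high.
- compound_bar: Bystander: loose bar of polishing compound 36x83x32 mm.
- spanner_2: Bystander: small loose steel spanner 19x109x6 mm, lying flat.

How it is judged:
By the outcome, as a careful person would: the job done as asked, in the order asked, and still so for the second after the job is handed in, with the robot touching nothing.
It also fails if it takes over 72 s, if anything falls off the work surface, if the arm or the gripper's body presses on something with over 40 N, if the wrist force passes 120 N, or if a joint passes its speed limit or range.

ROBOT

A 6-joint arm with a two-finger parallel gripper is mounted at the origin on a cart in front of the work surface, level with it; the furniture and walls round the work are solid. World frame = base frame: x ahead of the robot, y to its left, z up, the work surface at z = 0. Lengths are in mm, angles in rad, forces in N, time in s.
With the tool pointing down it reaches from about 275 to 1000 mm from the base axis. Payload 8.4 kg.
Tool frame: the origin (TCP) lies at the very end of the fingers, on their centre line; the grasp point (between the pads) lies 19 mm behind it; z points along the fingers, y is the line along which they close (so a half turn about z gives the same grasp; the last joint's range is limited). The gripper opens to 85 mm and grips with 20 to 120 N. Pads are 22 mm wide; open, the fingers measure 114 mm over their backs; the gripper's body (76 mm by 85 mm) begins 54 mm behind the grasp point. The pads swing forward as they close: fully open they stand 13 mm farther back than shut.
Start: joints at [-1.319, 0.353, 1.633, -0, 1.155, -0.002], TCP at [156.926, -604.981, 231.281] pointing down, gripper open.
Joint ranges: [-2.63, 2.63], [-0.92, 2.1], [0.06, 2.66], [-1.3, 4.44], [0, 2.69], [-3.02, 3.02]. Speed limits (rad/s): [2.22, 2.22, 2.79, 3.14, 3.14, 3.14].

INTERFACE

Orientations are given as a rotation vector (axis times angle).
In Python, from bench import robot gives the robot as it stands.
- The arm moves only by the tool play_rows, never from a script. Its argument "plan" is a list of rows, each an object with "offset": the shift along the world's x, y, z in units of 25 mm (1.0 is 25 mm), a list of three; "twist": the turn, a rotation vector about the world's x, y, z in degrees, a list of three; "gripper": the finger opening in mm, from 0 to 85.4. A call has 1 to 5 rows; each row is the pose to reach, as a shift and turn from the pose commanded when the call began; what a row does not reach only later rows make up. A row lasts 1/8 s, in which the tool goes at most 62.5 mm and 10.7 degrees, less where a joint would pass 70% of its speed; a pose out of reach is approached as far as the arm can. A call with a gripper value outside its range is refused whole. The fingers move at their own pace and stop on an object; "newtons" is the grip in N (left out, the last holds). Time passes only in rows, so rows that repeat a pose let the fingers close. It gives the time, the measured TCP pose, the force, the opening and the grip force at its end, in the units of the state.
- robot.observe(): the state, without advancing time (a new reading comes with each control period).
- robot.get_image(name): name is "scene" or "top" or "wrist"; returns (picture, depth): 480x640x3 uint8, blue, green, red; 480x640 float32, mm along the optical axis (not along the pixel's ray), 0 where there is no reading.
- robot.camera_info(name): a dict with "camera_matrix" (3x3 intrinsics, pixels), "rvec" (rotation vector, rad) and "tvec" (3), from world to camera coordinates, as OpenCV has them. Camera axes: x right, y down, z forward; pixel columns grow to the right and rows downward; lengths in mm; the calibration is good to about 2 mm. A picture is of the moment at which its call begins: read the wrist's pose just before it. camera_info takes no time and is no camera call; for the wrist camera it gives the pose at the moment of the call.
- robot.sign_off(): hands the job in; it is judged then, once.
Trained networks look in the newest picture that a camera, given by its name, has taken for a name from the list of things; names that differ only in an ending like _2 or _b are one class to them, and where a whole thing is asked for, a point or a joint stands for the part that bears it (a point fixed in the world has none). Each returns a list of dicts, best first, with "p" (0 to 1); they miss things now and then, are a little off and sometimes report something else, mostly with a low value. They report only what shows in the picture. A call takes as long as a camera call.
- robot.search_frame(camera, label): "bbox" ([left, top, right, bottom] in pixels, round what is visible of it).
- robot.trace(camera, label): "region" (480x640 bool, what is visible of it) and "bbox" ([left, top, right, bottom] in pixels, round what is visible of it).
- robot.spot_point(camera, label): "location" ([column, row] in pixels: a listed point, or the origin of a listed thing).
The state is a dict: "time_s": time; "joints": joint angles; "qvel": joint speeds; "joint_torque": joint torques, N m; "tcp_pos": TCP position; "ee_rot": TCP orientation; "wrist_force": force on the tool from outside, world axes, zero at the start; "wrist_torque": the same for the moment, N m; "opening": opening from 0.0 (shut) to 1.0 (fully open); "gripper_force": force on a finger pad.
Only numpy, scipy, OpenCV 4.12 (cv2) and the standard library are available. Lean on these libraries where they do the work, as an engineer would, in place of code of your own. Each camera call takes 0.05 s, during which the arm holds its last target. There are 200 camera calls.

## Working session

There is one attempt and no reset: what is moved stays moved. The work goes in short steps, Python scripts to look and compute and a tool call to move; the robot and the scene stay as the last step left them, time stands still between calls to the robot, and variables do not carry over. Pictures are saved under pics/ and viewed, at most 10 in all, crops included, and the job is handed in when it is done.

Besides the shell and the picture viewer there is one more tool, called after "Request:" by a JSON object that holds its "api" and its "payload", one argument or row to a line. play_rows: Moves the arm, as the interface text tells. Its arguments: {"type":"object","properties":{"plan":{"type":"array","items":{"type":"object","properties":{"offset":{"type":"array","items":{"type":"number"}},"twist":{"type":"array","items":{"type":"number"}},"gripper":{"type":"number"}}}},"newtons":{"type":"number"}},"required":["plan"]}

```bash
mkdir -p pics; ls; cat > h.py <<'E'
import numpy as np, cv2
from bench import robot
def cam(n):
    c=robot.camera_info(n); K=np.array(c["camera_matrix"],float); R=cv2.Rodrigues(np.array(c["rvec"],float))[0]; t=np.array(c["tvec"],float).ravel()
    return K,R,t
def cloud(n,depth):
    K,R,t=cam(n); v,u=np.mgrid[0:480,0:640]
    z=depth.astype(float); P=np.stack([(u-K[0,2])/K[0,0]*z,(v-K[1,2])/K[1,1]*z,z],-1)
    return (P-t)@R
def proj(n,p):
    K,R,t=cam(n); q=K@(R@np.asarray(p,float)+t); return q[:2]/q[2]
E
python3 - <<'E'
from h import *
np.set_printoptions(precision=1,suppress=True)
for n in ["scene","top"]:
    im,d=robot.get_image(n); cv2.imwrite(f"pics/{n}0.png",im); np.save(f"{n}0.npy",d)
    C=cloud(n,d); K,R,t=cam(n); print(n,"campos",-R.T@t, "axis",R[2])
    for l in ["ledge","board","angle_plate","button_tin","sanding_block","nut_m20","compound_bar","spanner_2","stud"]:
        r=robot.trace(n,l)
        for e in r[:2]:
            m=e["region"]&(d>0); P=C[m]
            print(l,round(e["p"],2),e["bbox"],m.sum(),P.min(0) if m.sum() else '',P.max(0) if m.sum() else '')
    for l in ["hole","slot_end","grip","stud_mark","board","ledge"]:
        for e in robot.spot_point(n,l)[:2]:
            u,v=map(int,map(round,e["location"])); print(l,round(e["p"],2),u,v,C[v,u] if 0<=u<640 and 0<=v<480 else '')
print(robot.observe())
E
```

```text
pics
scene campos [ 11.9 617.2 768.3] axis [ 0.5 -0.6 -0.6]
ledge 0.7 [366.4, 177.9, 411.1, 280.7] 2391 [ 452.9 -330.2   -3.8] [696.7 -54.1 197.5]
board 0.61 [218.6, 200.0, 302.0, 298.3] 4257 [601.9 -24.5  -2.3] [793.5 185.9 162.1]
board 0.34 [178.0, 303.3, 219.4, 352.1] 1582 [566.3 253.5  -1.7] [635.9 339.   63.6]
angle_plate 0.94 [212.9, 299.2, 281.1, 404.5] 3791 [426.9 190.5  -3.3] [637.7 346.9 163.1]
button_tin 0.83 [177.2, 302.1, 217.8, 353.0] 1524 [566.3 272.2  -1.3] [655.1 339.   62.8]
button_tin 0.15 [275.1, 225.1, 283.0, 229.2] 57 [601.9  87.  134.2] [619.4 102.2 153. ]
sanding_block 0.91 [349.6, 207.2, 376.2, 236.1] 356 [ 515.6 -243.2   -2.2] [652.6 -68.1 152. ]
sanding_block 0.56 [367.1, 176.5, 410.5, 276.0] 2394 [ 452.9 -356.4   -2.9] [675.2 -54.1 197.5]
nut_m20 0.63 [316.0, 303.8, 330.7, 318.2] 224 [473.7  83.5  -2.7] [517.2 117.2  19.1]
compound_bar 0.93 [163.1, 268.9, 193.3, 308.3] 797 [691.4 230.9  -2.3] [790.4 311.1  36.7]
compound_bar 0.46 [364.9, 175.1, 411.9, 275.6] 2289 [ 452.9 -161.3   -2.3] [532.4 -54.1 197.5]
spanner_2 0.65 [360.0, 299.5, 377.2, 316.0] 79 [415
[... 1196 characters left out ...]
9, 318.1, 327.6] 58 [359.   26.2  -3.1] [442.7  66.7  11.5]
hole 0.81 374 258 [510.6 -91.6 104. ]
slot_end 0.76 380 254 [514.8 -93.9 178.4]
slot_end 0.61 375 260 [ 511.2 -106.4    8.8]
stud_mark 0.87 287 202 [619.3  96.8 159.2]
board 0.83 291 213 [618.9  94.3   4.1]
ledge 0.91 373 255 [512.8 -80.5 173.1]
{'time_s': 1.6, 'joints': array([-1.3,  0.4,  1.6,  0. ,  1.2, -0. ]), 'qvel': array([-0., -0., -0., -0.,  0., -0.]), 'joint_torque': array([ -0. , -60.5, -34.2,  -0. ,   0. ,  -0. ]), 'tcp_pos': array([ 156.9, -605. ,  231.3]), 'ee_rot': array([3.1, 0.4, 0. ]), 'wrist_force': array([0.5, 0.2, 0.1]), 'wrist_torque': array([-0.,  0.,  0.]), 'gripper_force': 0.0, 'opening': 0.9987303859843079}
```

```bash
python3 - <<'E'
from h import *
a=cv2.imread("pics/scene0.png"); b=cv2.imread("pics/top0.png")
c=cv2.resize(a[160:420,150:430],None,fx=2.1,fy=2.1,interpolation=cv2.INTER_CUBIC)
cv2.imwrite("pics/c1.png",c)
s=cv2.resize(a[205:255,255:305],(600,600),interpolation=cv2.INTER_CUBIC); cv2.imwrite("pics/c2.png",s)
np.set_printoptions(precision=2,suppress=True)
# plane fits
for n in ["scene","top"]:
    d=np.load(n+"0.npy"); C=cloud(n,d)
    # ledge top edge from top camera / plate from scene
    m=(C[...,0]>440)&(C[...,0]<540)&(C[...,1]<-40)&(C[...,1]>-170)
    for z0,z1 in ([(185,205)] if n=="top" else [(20,60),(60,120),(135,190)]):
        P=C[m&(C[...,2]>z0)&(C[...,2]<z1)]
        if len(P)<5: continue
        r=cv2.minAreaRect(P[:,:2].astype(np.float32)); print(n,"ledge z",z0,len(P),P.mean(0),r)
    m=(C[...,0]>580)&(C[...,0]<720)&(C[...,1]<200)&(C[...,1]>0)
    for z0,z1 in ([(150,170)] if n=="top" else [(20,120),(152,165)]):
        P=C[m&(C[...,2]>z0)&(C[...,2]<z1)]
        r=cv2.minAreaRect(P[:,:2].astype(np.float32)); print(n,"board z",z0,len(P),P.mean(0),r,cv2.boxPoints(r).tolist())
        # front-face plane fit
        if n=="scene" and z0==20:
            c0=np.median(P,0); 
            for k in range(6):
                c0=P.mean(0); w=np.linalg.svd(P-c0)[2][2]; e=(P-c0)@w; P=P[abs(e)<max(3,2*np.median(abs(e)))]
            print("front plane n",w,c0,len(P))
E
```

```text
scene ledge z 20 318 [515.66 -94.    40.13] ((519.1096801757812, -100.79955291748047), (9.43669605255127, 94.11725616455078), 8.790745735168457)
scene ledge z 60 506 [515.56 -93.34  90.15] ((517.1931762695312, -100.98361206054688), (12.975198745727539, 94.40818786621094), 8.259079933166504)
scene ledge z 135 372 [515.84 -94.24 163.3 ] ((516.3883666992188, -100.3817138671875), (9.149235725402832, 64.49161529541016), 3.8542118072509766)
scene board z 20 2191 [623.45 112.39  67.57] ((666.1290283203125, 102.8124008178711), (103.63017272949219, 143.6126251220703), 10.029135704040527) [[602.6007080078125, 164.49790954589844], [627.6107177734375, 23.079797744750977], [729.6573486328125, 41.12689208984375], [704.6473388671875, 182.5449981689453]]
front plane n [-0.98 -0.18 -0.01] [619.83  89.18  76.8 ] 1310
scene board z 152 531 [623.83  99.78 157.31] ((620.4962158203125, 95.051025390625), (31.33483123779297, 138.6665496826172), 10.797247886657715) [[592.1177368164062, 160.22178649902344], [618.0946655273438, 24.01017189025879], [648.8746948242188, 29.880264282226562], [622.8977661132812, 166.0918731689453]]
top ledge z 185 132 [519.62 -99.01 194.92] ((519.9263916015625, -99.48797607421875), (8.051608085632324, 59.775325775146484), 9.643050193786621)
top board z 150 618 [626.44  95.22 157.51] ((621.3117065429688, 94.00833129882812), (32.125770568847656, 139.34732055664062), 11.004681587219238) [[592.2442626953125, 159.33456420898438], [618.8441162109375, 22.54962921142578], [650.379150390625, 28.682098388671875], [623.779296875, 165.467041015625]]
```

View pics/c1.png

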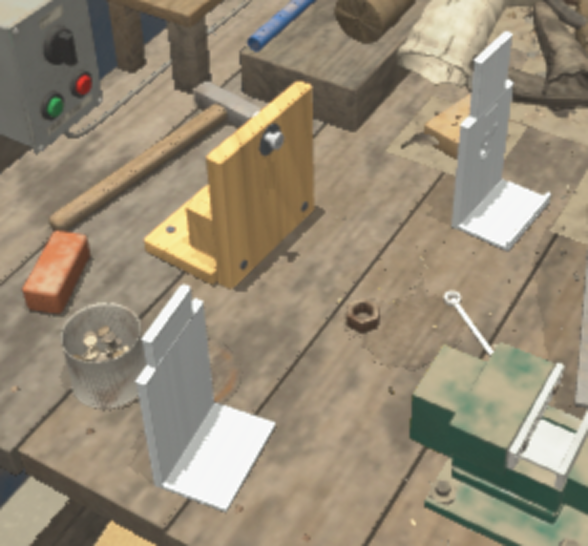

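View pics/c2.png

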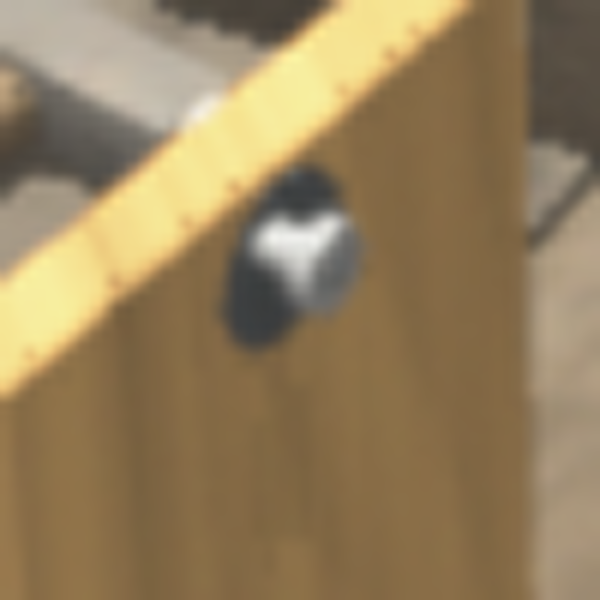

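```bash
python3 - <<'E'
from h import *
np.set_printoptions(precision=3,suppress=True)
o=robot.observe(); T=cv2.Rodrigues(np.array(o["ee_rot"]))[0]; K,R,t=cam("wrist")
print(o["ee_rot"],"\n",T,"\ncam in tool",T.T@(-R.T@t-o["tcp_pos"]),"\naxes\n",R@T,"\nK",K)
E
```

```text
[3.116 0.398 0.   ] 
 [[ 0.968  0.251  0.   ]
 [ 0.251 -0.968 -0.   ]
 [ 0.     0.    -1.   ]] 
cam in tool [  81.136    0.715 -141.864] 
axes
 [[ 0.001  1.     0.001]
 [-0.949  0.001 -0.315]
 [-0.315 -0.001  0.949]] 
K [[427.068   0.    312.535]
 [  0.    427.068 236.217]
 [  0.      0.      1.   ]]
```

Request:
{"api": "play_rows", "payload": {
  "plan": [
    {"offset": [6, 10, 2], "twist": [0, 0, 50], "gripper": 70},
    {"offset": [6, 10, 2], "twist": [0, 0, 50], "gripper": 70},
    {"offset": [6, 10, 2], "twist": [0, 0, 50], "gripper": 70},
    {"offset": [6, 10, 2], "twist": [0, 0, 50], "gripper": 70},
    {"offset": [6, 10, 2], "twist": [0, 0, 50], "gripper": 70}
  ]
}}

```text
time_s: 2.22
tcp_pos: [307.8, -353.0, 282.0]
ee_rot: [2.651, 1.684, 0.001]
wrist_force: [0.6, -0.2, 0.2]
opening: 0.823
gripper_force: 0.0
```

Request:
{"api": "play_rows", "payload": {
  "plan": [
    {"offset": [4, 11, 0], "twist": [0, 0, 35], "gripper": 70},
    {"offset": [4, 11, 0], "twist": [0, 0, 35], "gripper": 70},
    {"offset": [4, 11, 0], "twist": [0, 0, 35], "gripper": 70},
    {"offset": [4, 11, 0], "twist": [0, 0, 35], "gripper": 70},
    {"offset": [4, 11, 0], "twist": [0, 0, 35], "gripper": 70}
  ]
}}

```text
time_s: 2.85
tcp_pos: [407.4, -77.7, 281.7]
ee_rot: [2.026, 2.4, 0.001]
wrist_force: [0.3, -1.1, 0.4]
opening: 0.819
gripper_force: 0.0
```

Request:
{"api": "play_rows", "payload": {
  "plan": [
    {"offset": [4, 6.4, -2], "twist": [8, -44, 0], "gripper": 70},
    {"offset": [4, 6.4, -2], "twist": [8, -44, 0], "gripper": 70},
    {"offset": [4, 6.4, -2], "twist": [8, -44, 0], "gripper": 70},
    {"offset": [4, 6.4, -2], "twist": [8, -44, 0], "gripper": 70},
    {"offset": [4, 6.4, -2], "twist": [8, -44, 0], "gripper": 70}
  ]
}}

```text
time_s: 3.48
tcp_pos: [504.8, 85.6, 230.7]
ee_rot: [1.647, 1.962, 0.788]
wrist_force: [0.5, 0.7, 1.4]
opening: 0.816
gripper_force: 0.0
```

```bash
python3 - <<'E'
from h import *
np.set_printoptions(precision=1,suppress=True)
o=robot.observe(); print(o["tcp_pos"],o["ee_rot"],o["joints"])
im,d=robot.get_image("wrist"); np.save("w1.npy",d); cv2.imwrite("pics/w1.png",im)
C=cloud("wrist",d); np.save("w1C.npy",C)
for l in ["stud","board"]:
    for e in robot.trace("wrist",l)[:2]:
        m=e["region"]&(d>0); print(l,e["p"],e["bbox"],C[m].min(0),C[m].max(0),np.median(C[m],0))
for e in robot.spot_point("wrist","stud_mark"): u,v=map(int,e["location"]); print(e,C[v,u])
K,R,t=cam("wrist"); np.savez("w1cam.npz",K=K,R=R,t=t)
p=proj("wrist",[605,96,138]); print(p)
E
```

```text
[504.8  85.6 230.7] [1.6 2.  0.8] [ 0.1 -0.1  2.4  0.5  0.1 -0.5]
stud 0.66 [327.9, 223.5, 352.0, 254.0] [602.8  82.5 125.9] [622.4 102.4 152.5] [605.6  95.5 146.2]
board 0.75 [87.4, 383.7, 131.6, 480.0] [ 428.6 -155.6   -2.4] [528.8  83.6 241.9] [512.4 -60.8   5.2]
board 0.63 [231.0, 116.0, 385.5, 331.2] [602.8 -61.3  -3.7] [872.6 188.3 158.8] [619.  103.7 103.9]
{'location': [340.6, 236.6], 'p': 0.9} [604.3  96.9 150.1]
[323.3 232.2]
```

View pics/w1.png

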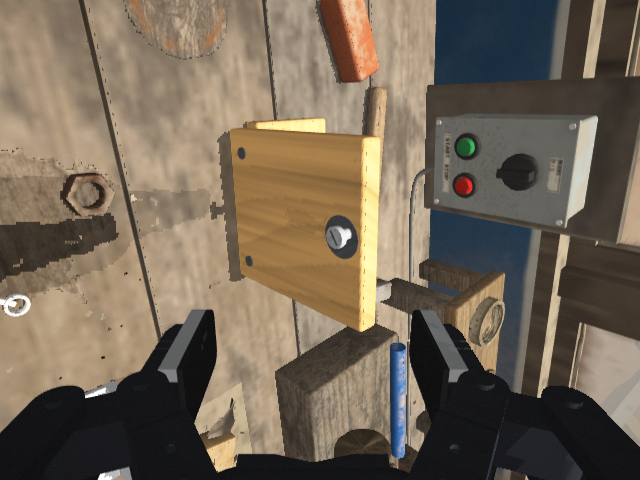

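```bash
python3 - <<'E'
from h import *
np.set_printoptions(precision=3,suppress=True)
C=np.load("w1C.npy"); c=np.load("w1cam.npz"); K,R,t=c["K"],c["R"],c["t"]; im=cv2.imread("pics/w1.png")
m=np.zeros((480,640),bool); m[150:290,245:325]=1
P=C[m]; P=P[np.isfinite(P).all(1)]
for k in range(8):
    c0=P.mean(0); w=np.linalg.svd(P-c0,full_matrices=False)[2][2]; e=(P-c0)@w; P=P[abs(e)<max(1,2.5*np.median(abs(e)))]
w=w*np.sign(w[0]); print("plane",w,c0,len(P),"rms",e.std())
yaw=np.arctan2(w[1],w[0]); print("yaw",np.degrees(yaw))
bx=np.array([np.cos(yaw),np.sin(yaw),0]); by=np.array([-np.sin(yaw),np.cos(yaw),0]); D=c0@bx+ (c0@w-c0@bx*0)*0
# front plane at mid height, rectified views: columns=y (reversed so as seen from the front left=+y), rows=z down; 3 px/mm
out=[]
for off in (0,14):
    y0=(np.array([605,96,0])@by); S=4
    O=bx*(c0@bx-off)
    ys=y0+50-np.arange(400)/S; zs=165-np.arange(240)/S   # 100mm x 60mm
    G=O+ys[None,:,None]*by+zs[:,None,None]*np.array([0,0,1])
    q=(G@R.T+t)@K.T; uv=(q[...,:2]/q[...,2:]).astype(np.float32)
    out.append(cv2.remap(im,uv[...,0],uv[...,1],cv2.INTER_CUBIC))
print("y0",y0,"bx.c0",c0@bx)
v=np.vstack(out)
for k in range(0,400,40): cv2.line(v,(k,0),(k,5),(0,0,255),1)
cv2.imwrite("pics/rect.png",cv2.resize(v,None,fx=1.25,fy=1.25))
# full board edges on plane: mask of board yellowish within wide window
ys=y0+90-np.arange(720)/S; zs=170-np.arange(720)/S
G=bx*(c0@bx)+ys[None,:,None]*by+zs[:,None,None]*np.array([0,0,1])
q=(G@R.T+t)@K.T; uv=(q[...,:2]/q[...,2:]).astype(np.float32); rr=cv2.remap(im,uv[...,0],uv[...,1],cv2.INTER_LINEAR)
h=cv2.cvtColor(rr,cv2.COLOR_BGR2HSV); mk=(h[...,1]>90)&(h[...,2]>90)
row=mk[280:560].mean(0)>.6; ii=np.where(row)[0]; print("board y extents",ys[ii[0]],ys[ii[-1]],"mid",(ys[ii[0]]+ys[ii[-1]])/2)
g0=cv2.cvtColor(out[0],cv2.COLOR_BGR2GRAY)
np.savez("bf.npz",bx=bx,by=by,c0=c0,y0=y0)
E
```

```text
plane [0.982 0.191 0.001] [618.843  96.049  75.735] 9851 rms 0.4003688848552915
yaw 11.02496314016302
y0 -21.469960288184964 bx.c0 625.789273187924
board y extents 50.030039711815036 -94.96996028818496 mid -22.469960288184964
```

View pics/rect.png

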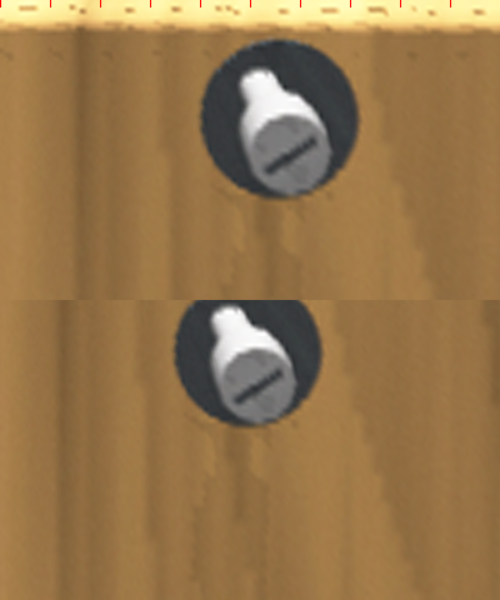

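Request:
{"api": "play_rows", "payload": {
  "plan": [
    {"offset": [0.6, -1, 1.8], "twist": [-8, 44, 0], "gripper": 44},
    {"offset": [0.6, -7.4, 1.8], "twist": [-8, 44, 0], "gripper": 44},
    {"offset": [0.6, -7.4, 1.8], "twist": [-8, 44, 0], "gripper": 44},
    {"offset": [0.6, -7.4, 1.8], "twist": [-8, 44, 0], "gripper": 44},
    {"offset": [0.6, -7.4, 1.8], "twist": [-8, 44, 0], "gripper": 44}
  ]
}}

```text
time_s: 4.3
tcp_pos: [523.6, -107.0, 279.9]
ee_rot: [-2.025, -2.369, 0.038]
wrist_force: [0.9, 1.4, -0.6]
opening: 0.515
gripper_force: 0.0
```

```bash
python3 - <<'E'
from h import *
np.set_printoptions(precision=2,suppress=True)
o=robot.observe(); print(o["tcp_pos"],o["ee_rot"],o["opening"])
T=cv2.Rodrigues(np.array(o["ee_rot"]))[0]; print(T)
im,d=robot.get_image("wrist"); cv2.imwrite("pics/w2.png",im)
C=cloud("wrist",d)
m=(C[...,0]>460)&(C[...,0]<560)&(C[...,1]<-40)&(C[...,1]>-170)
# ignore gripper points: keep by height
P=C[m&(C[...,2]>186)&(C[...,2]<204)]
print(len(P),P.mean(0),P[:,2].min(),P[:,2].max()); r=cv2.minAreaRect(P[:,:2].astype(np.float32)); print(r)
S=C[m&(C[...,2]>125)&(C[...,2]<180)]
print(len(S),S.mean(0),cv2.minAreaRect(S[:,:2].astype(np.float32)) if len(S) else '')
for l in ["grip","hole","slot_end"]:
  for e in robot.spot_point("wrist",l)[:1]: u,v=map(int,e["location"]); print(l,e,C[v,u])
E
```

```text
[ 523.58 -107.04  279.88] [-2.02 -2.37  0.04] 0.5148061279896238
[[-0.16  0.99 -0.03]
 [ 0.99  0.16 -0.  ]
 [ 0.   -0.03 -1.  ]]
1489 [520.43 -96.72 193.25] 186.17891798497413 195.22738320010245
((520.5598754882812, -98.57067108154297), (7.895049095153809, 60.25770568847656), 9.391128540039062)
600 [517.31 -74.85 142.96] ((521.266845703125, -97.99668884277344), (8.198546409606934, 89.37328338623047), 11.75666332244873)
grip {'location': [318.3, 222.5], 'p': 0.92} [522.29 -91.94 192.24]
hole {'location': [315.9, 187.6], 'p': 0.91} [517.48 -72.35 193.86]
slot_end {'location': [312.2, 203.9], 'p': 0.83} [517.28 -81.29 194.17]
```

View pics/w2.png

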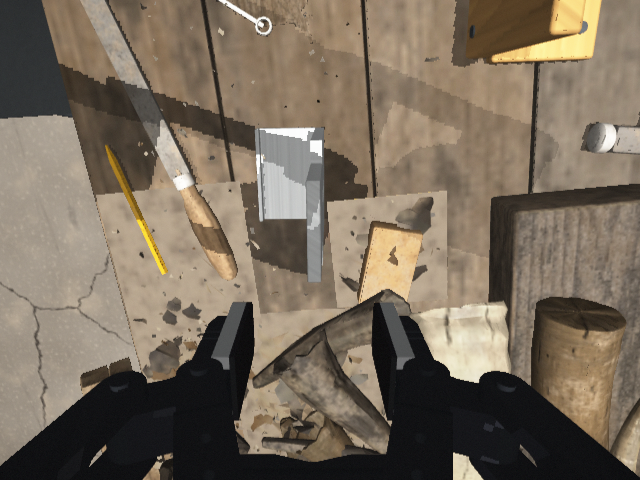

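Request:
{"api": "play_rows", "payload": {
  "plan": [
    {"offset": [-0.06, 0.26, -1], "twist": [0, 0, 0], "gripper": 44},
    {"offset": [-0.06, 0.26, -2.5], "twist": [0, 0, 0], "gripper": 44},
    {"offset": [-0.06, 0.26, -3.6], "twist": [0, 0, 0], "gripper": 44},
    {"offset": [-0.06, 0.26, -3.6], "twist": [0, 0, 0], "gripper": 44},
    {"offset": [-0.06, 0.26, -3.6], "twist": [0, 0, 0], "gripper": 44}
  ]
}}

```text
time_s: 5.12
tcp_pos: [520.8, -93.4, 189.1]
ee_rot: [-2.011, -2.378, 0.022]
wrist_force: [-0.4, -0.9, -0.1]
opening: 0.515
gripper_force: 0.0
```

Request:
{"api": "play_rows", "payload": {
  "plan": [
    {"offset": [0, 0, 0], "twist": [0, 0, 0], "gripper": 44},
    {"offset": [0, 0, 0], "twist": [0, 0, 0], "gripper": 44}
  ]
}}

```text
time_s: 5.38
tcp_pos: [521.1, -93.3, 188.6]
ee_rot: [-2.011, -2.378, 0.021]
wrist_force: [0.2, 0.4, 0.3]
opening: 0.514
gripper_force: 0.0
```

```bash
python3 - <<'E'
from h import *
np.set_printoptions(precision=4,suppress=True)
o=robot.observe(); print(o["tcp_pos"],o["ee_rot"],o["time_s"],o["qvel"])
T=cv2.Rodrigues(np.array(o["ee_rot"]))[0]; print(T)
E
```

```text
[521.0956 -93.2993 188.6461] [-2.0106 -2.378   0.0213] 5.375 [-0.0004  0.0074  0.0038  0.0006 -0.0014  0.0018]
[[-0.1661  0.9857 -0.0298]
 [ 0.986   0.1664  0.0073]
 [ 0.0121 -0.0281 -0.9995]]
```

Request:
{"api": "play_rows", "payload": {
  "plan": [
    {"offset": [-0.02, -0.21, -0.2], "twist": [-0.4, -1.7, 0], "gripper": 44},
    {"offset": [-0.02, -0.21, -0.8], "twist": [-0.4, -1.7, 0], "gripper": 44},
    {"offset": [-0.02, -0.21, -1.46], "twist": [-0.4, -1.7, 0], "gripper": 44},
    {"offset": [-0.02, -0.21, -1.46], "twist": [-0.4, -1.7, 0], "gripper": 44},
    {"offset": [-0.02, -0.21, -1.46], "twist": [-0.4, -1.7, 0], "gripper": 44}
  ]
}}

```text
time_s: 6.0
tcp_pos: [520.3, -98.3, 151.0]
ee_rot: [-2.027, -2.397, 0.001]
wrist_force: [-1.1, -0.6, 0.5]
opening: 0.516
gripper_force: 0.0
```

```bash
python3 - <<'E'
from h import *
np.set_printoptions(precision=4,suppress=True)
o=robot.observe(); print(o["tcp_pos"],o["ee_rot"],o["time_s"])
T=cv2.Rodrigues(np.array(o["ee_rot"]))[0]; print(T)
im,d=robot.get_image("wrist")
C=cloud("wrist",d)
m=(C[...,0]>480)&(C[...,0]<560)&(C[...,1]<-50)&(C[...,1]>-140)
v,u=np.mgrid[0:480,0:640]
P=C[m&(C[...,2]>190)&(C[...,2]<200)&(u>290)&(u<340)]
print(len(P),cv2.minAreaRect(P[:,:2].astype(np.float32)))
cv2.imwrite("pics/w3.png",im)
E
```

```text
[520.2576 -98.3329 150.9642] [-2.0266 -2.3973  0.0014] 6.0
[[-0.1664  0.9861 -0.0024]
 [ 0.9861  0.1664  0.0009]
 [ 0.0013 -0.0022 -1.    ]]
4552 ((519.8046264648438, -96.2579345703125), (8.021993637084961, 52.1546745300293), 9.934579849243164)
```

View pics/w3.png

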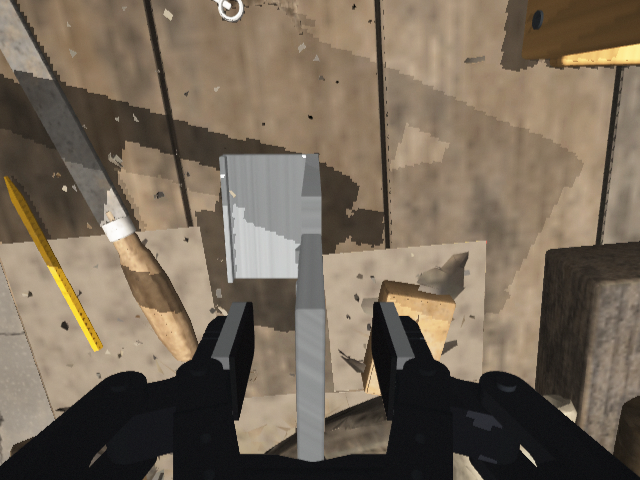

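Request:
{"api": "play_rows", "payload": {
  "newtons": 80,
  "plan": [
    {"offset": [0, 0, 0], "twist": [0, 0, 0], "gripper": 5},
    {"offset": [0, 0, 0], "twist": [0, 0, 0], "gripper": 5},
    {"offset": [0, 0, 0], "twist": [0, 0, 0], "gripper": 5},
    {"offset": [0, 0, 0], "twist": [0, 0, 0], "gripper": 5},
    {"offset": [0, 0, 0], "twist": [0, 0, 0], "gripper": 5}
  ]
}}

```text
time_s: 6.68
tcp_pos: [520.4, -98.5, 151.6]
ee_rot: [-2.028, -2.398, 0.0]
wrist_force: [-0.9, -0.9, 5.3]
opening: 0.083
gripper_force: 79.1
```

```bash
cat >> h.py <<'E'
def ledge():
    """whole ledge state from top + scene clouds"""
    np.set_printoptions(precision=2,suppress=True)
    o=robot.observe(); T=cv2.Rodrigues(np.array(o["ee_rot"]))[0]
    print("tcp",o["tcp_pos"],"open",o["opening"],"gf",o["gripper_force"],"F",o["wrist_force"],"t",o["time_s"],"\ntool x,z",T[:,0],T[:,2])
    return o,T
E
python3 - <<'E'
from h import *
o,T=ledge()
im,d=robot.get_image("wrist"); C=cloud("wrist",d); v,u=np.mgrid[0:480,0:640]
P=C[(abs(C[...,2]-195)<4)&(abs(u-315)<40)&(abs(C[...,1]+98)<60)]
print(len(P),cv2.minAreaRect(P[:,:2].astype(np.float32)))
E
```

```text
tcp [520.42 -98.45 151.62] open 0.08287405291999649 gf 79.07698631286621 F [-0.94 -0.95  5.29] t 6.675 
tool x,z [-0.17  0.99  0.  ] [-0.  0. -1.]
5760 ((519.1318969726562, -95.89790344238281), (51.39430618286133, 20.850051879882812), 88.0758056640625)
```

Request:
{"api": "play_rows", "payload": {
  "plan": [
    {"offset": [0, 0, 1.4], "twist": [0, 0, 0], "gripper": 5},
    {"offset": [0, 0, 2.78], "twist": [0, 0, 0], "gripper": 5},
    {"offset": [0.5, 2, 2.78], "twist": [0, 0, 0.5], "gripper": 5},
    {"offset": [1.2, 4, 2.78], "twist": [0, 0, 1.4], "gripper": 5},
    {"offset": [1.74, 5.8, 2.78], "twist": [0, 0, 1.4], "gripper": 5}
  ]
}}

```text
time_s: 7.35
tcp_pos: [563.5, 48.2, 220.1]
ee_rot: [-1.997, -2.422, 0.002]
wrist_force: [0.5, -0.2, -3.1]
opening: 0.083
gripper_force: 79.0
```

Request:
{"api": "play_rows", "payload": {
  "plan": [
    {"offset": [0, 0.8, 0], "twist": [0, 0, 0], "gripper": 5},
    {"offset": [0, 1.62, 0], "twist": [0, 0, 0], "gripper": 5},
    {"offset": [0, 1.62, 0], "twist": [0, 0, 0], "gripper": 5},
    {"offset": [0, 1.62, 0], "twist": [0, 0, 0], "gripper": 5},
    {"offset": [0, 1.62, 0], "twist": [0, 0, 0], "gripper": 5}
  ]
}}

```text
time_s: 7.98
tcp_pos: [563.5, 86.2, 220.7]
ee_rot: [-1.999, -2.421, 0.001]
wrist_force: [-0.2, -0.0, -3.7]
opening: 0.084
gripper_force: 79.0
```

```bash
python3 - <<'E'
from h import *
o,T=ledge()
bx=np.array([.9816,.1912,0]);by=np.array([-.1912,.9816,0])
print("TCP board XY",o["tcp_pos"]@bx,o["tcp_pos"]@by, "yaw",np.degrees(np.arctan2(-T[0,0],T[1,0])))
for n in ["scene","top","wrist"]:
    im,d=robot.get_image(n); cv2.imwrite(f"pics/{n}4.png",im); C=cloud(n,d)
    X=C@bx;Y=C@by;Z=C[...,2]
    if n!="scene":
        m=(abs(X-570)<8)&(abs(Y+22)<50)&(abs(Z-264)<6); P=np.c_[X[m],Y[m]].astype(np.float32); print(n,"top edge",m.sum(),cv2.minAreaRect(P),Z[m].mean())
    if n!="wrist":
        m=(X>615)&(X<660)&(abs(Y+25)<90)&(abs(Z-158)<5); P=np.c_[X[m],Y[m]].astype(np.float32); print(n,"board top",m.sum(),cv2.minAreaRect(P),Z[m].mean())
    else: continue
    if n=="scene":
        m=(abs(X-568)<15)&(abs(Y+22)<60)&(Z>75)&(Z<270); P=np.c_[X[m],Y[m],Z[m]]
        f=P[(P[:,2]>90)&(P[:,2]<190)]; print("front pts",f.min(0),f.max(0))
        A=np.c_[f[:,1],f[:,2],np.ones(len(f))]; 
        for k in range(5):
            c=np.linalg.lstsq(A,f[:,0],rcond=None)[0]; e=f[:,0]-A@c; s=abs(e)<2.5*np.median(abs(e))+.3; f=f[s];A=A[s]
        print("plane X=aY+bZ+c: yaw rel deg",np.degrees(np.arctan(-c[0])),"pitch deg",np.degrees(np.arctan(c[1])),c, "X at Y-22,Z144",c@[-22,144,1])
    for l in ["hole","slot_end","grip"]:
        for e in robot.spot_point(n,l)[:1]: u,v=map(int,map(round,e["location"])); print(l,e,X[v,u],Y[v,u],Z[v,u])
im=cv2.imread("pics/scene4.png"); u,v=map(int,proj("scene",[570,87,150])); print(u,v)
cv2.imwrite("pics/c4.png",cv2.resize(im[v-90:v+90,u-90:u+90],(600,600),interpolation=cv2.INTER_CUBIC))
E
```

```text
tcp [563.5   86.23 220.67] open 0.08434803201213228 gf 78.95906925201416 F [-0.19 -0.01 -3.69] t 7.975 
tool x,z [-0.19  0.98  0.  ] [-0.  0. -1.]
TCP board XY 569.6172682586616 -23.094822168242302 yaw 10.919291688668544
scene board top 436 ((632.513671875, -21.100112915039062), (19.816701889038086, 129.08047485351562), 0.07635586708784103) 157.74403014821593
front pts [560.26 -75.08  90.03] [574.96  20.39 189.97]
plane X=aY+bZ+c: yaw rel deg -0.15261636859361566 pitch deg -0.01458411614371605 [  0.    -0.   565.58] X at Y-22,Z144 565.4854012465141
hole {'location': [304.6, 234.7], 'p': 0.87} 567.2712782293755 -33.83243698516924 138.67427695594566
slot_end {'location': [303.1, 218.5], 'p': 0.95} 562.8708421157222 -21.432062149791932 188.43068082739737
grip {'location': [301.0, 194.2], 'p': 0.58} 560.5219176891857 -12.708926713860194 246.6266819190877
top top edge 0 ((0.0, 0.0), (0.0, 0.0), 0.0) nan
top board top 0 ((0.0, 0.0), (0.0, 0.0), 0.0) nan
slot_end {'location': [295.3, 228.8], 'p': 0.59} 533.0491586349278 -33.582088244590125 464.5320767837784
grip {'location': [288.2, 222.6], 'p': 0.75} 528.313093155915 -27.732020873983565 579.6046711654652
wrist top edge 5863 ((569.7637329101562, -19.703128814697266), (51.708099365234375, 15.971580505371094), 88.42314910888672) 263.56468607417463
297 231<stdin>:9: RuntimeWarning: Mean of empty slice.
  ret = ret.dtype.type(ret / rcount)
<stdin>:11: RuntimeWarning: Mean of empty slice.
```

View pics/c4.png

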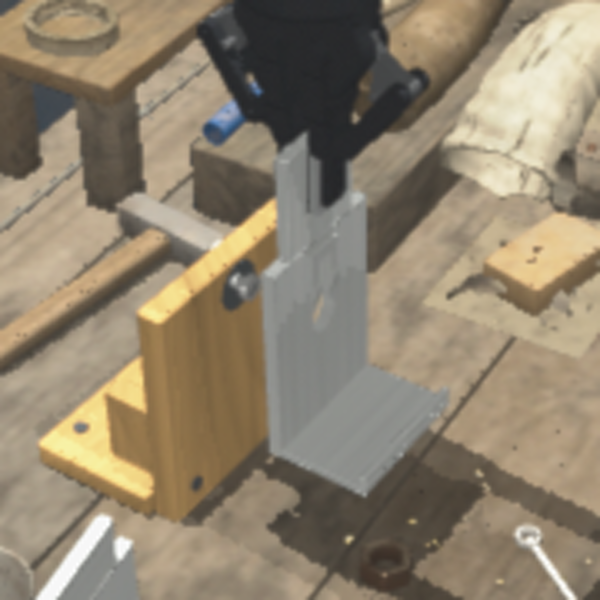

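```bash
python3 - <<'E'
from h import *
bx=np.array([.9816,.1912,0]);by=np.array([-.1912,.9816,0])
K,R,t=cam("scene"); cc=-R.T@t
im,d=robot.get_image("scene"); np.save("scene4.npy",d); im0=cv2.imread("pics/scene0.png"); im=cv2.imread("pics/scene4.png")
def rect(img,Xp,Y,Z,interp):
    G=Xp*bx+Y[None,:,None]*by+Z[:,None,None]*np.array([0,0,1.]); q=(G@R.T+t)@K.T; uv=(q[...,:2]/q[...,2:]).astype(np.float32)
    return cv2.remap(img,uv[...,0],uv[...,1],interp),(G@R.T+t)[...,2]
Y=np.arange(80,-130,-.25)
def edges(depth,Xp,Z,tol):
    dd,z=rect(depth.astype(np.float32),Xp,Y,Z,cv2.INTER_NEAREST); ok=(abs(dd-z)<tol)
    L=[];Rr=[]
    for r in ok:
        i=np.where(r)[0]
        if len(i)>50: L.append(Y[i[0]]);Rr.append(Y[i[-1]])
    return np.median(L),np.median(Rr)
d0=np.load("scene0.npy")
print("ledge L,R",edges(d,565.5,np.arange(90,130,2.),6)," narrow",edges(d,565.5,np.arange(205,225,2.),6))
print("board L,R",edges(d0,625.8,np.arange(40,110,2.),6))
# rectified colour: board front with stud (im0) and ledge front (im), 4px/mm
A,_=rect(im0,625.8,np.arange(30,-80,-.25),np.arange(165,100,-.25),cv2.INTER_CUBIC)
H,_=rect(im0,611.8,np.arange(30,-80,-.25),np.arange(165,100,-.25),cv2.INTER_CUBIC)
B,_=rect(im,565.5,np.arange(30,-80,-.25),np.arange(200,120,-.25),cv2.INTER_CUBIC)
v=np.vstack([A,H]); B=cv2.copyMakeBorder(B,0,v.shape[0]-B.shape[0],0,0,cv2.BORDER_CONSTANT)
v=np.hstack([v,B])
cv2.imwrite("pics/rs.png",cv2.resize(v,(792,468))); print(v.shape)
E
```

```text
ledge L,R (np.float64(21.75), np.float64(-70.75))  narrow (np.float64(9.125), np.float64(-52.75))
board L,R (np.float64(45.5), np.float64(-95.25))
(520, 880, 3)
```

View pics/rs.png

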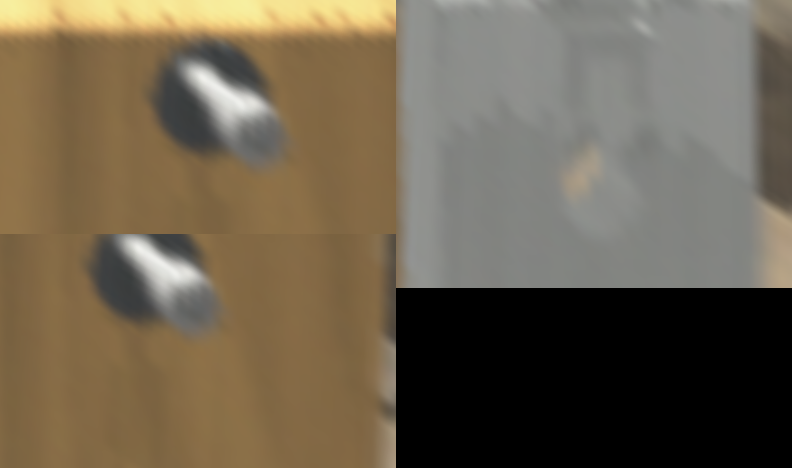

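Request:
{"api": "play_rows", "payload": {
  "plan": [
    {"offset": [0.6, 0.17, 0.016], "twist": [0, 0, 0.1], "gripper": 5},
    {"offset": [1.17, 0.28, 0.016], "twist": [0, 0, 0.1], "gripper": 5},
    {"offset": [1.4, 0.325, 0.016], "twist": [0, 0, 0.1], "gripper": 5},
    {"offset": [1.57, 0.36, 0.016], "twist": [0, 0, 0.1], "gripper": 5},
    {"offset": [1.69, 0.383, 0.016], "twist": [0, 0, 0.1], "gripper": 5}
  ]
}}

```text
time_s: 9.1
tcp_pos: [605.9, 96.7, 220.9]
ee_rot: [-1.995, -2.424, 0.001]
wrist_force: [0.3, 1.2, -4.0]
opening: 0.082
gripper_force: 79.0
```

Request:
{"api": "play_rows", "payload": {
  "plan": [
    {"offset": [0, 0, 0], "twist": [0, 0, 0], "gripper": 5},
    {"offset": [0, 0, 0], "twist": [0, 0, 0], "gripper": 5}
  ]
}}

```text
time_s: 9.35
tcp_pos: [605.6, 96.6, 221.1]
ee_rot: [-1.996, -2.424, 0.001]
wrist_force: [-0.3, 0.8, -3.1]
opening: 0.084
gripper_force: 79.0
```

Request:
{"api": "play_rows", "payload": {
  "plan": [
    {"offset": [0.12, 0.023, 0], "twist": [0, 0, 0], "gripper": 5},
    {"offset": [0.22, 0.043, 0], "twist": [0, 0, 0], "gripper": 5},
    {"offset": [0.3, 0.058, 0], "twist": [0, 0, 0], "gripper": 5},
    {"offset": [0.3, 0.058, 0], "twist": [0, 0, 0], "gripper": 5}
  ]
}}

```text
time_s: 9.85
tcp_pos: [613.5, 98.2, 221.0]
ee_rot: [-1.996, -2.424, 0.001]
wrist_force: [-0.3, 0.0, -3.9]
opening: 0.082
gripper_force: 79.0
```

```bash
cat >> h.py <<'E'
bx=np.array([.9816,.1912,0]);by=np.array([-.1912,.9816,0])
def st():
    o,T=ledge(); p=o["tcp_pos"]; F=o["wrist_force"]
    print("X %.2f Y %.2f ledge z %.2f | Fx %.1f Fy %.1f"%(p@bx,p@by,p[2]-151.6,F@bx,F@by),"M",o["wrist_torque"])
E
python3 -c "
from h import *
st()"
```

```text
tcp [613.51  98.15 221.02] open 0.08218053425670796 gf 78.95382642745972 F [-0.27  0.04 -3.93] t 9.85 
tool x,z [-0.19  0.98  0.  ] [-0.  0. -1.]
X 620.99 Y -20.96 ledge z 69.42 | Fx -0.3 Fy 0.1 M [ 0.04 -0.07 -0.02]
```

Request:
{"api": "play_rows", "payload": {
  "plan": [
    {"offset": [0.02, 0.004, 0], "twist": [0, 0, 0], "gripper": 5},
    {"offset": [0.04, 0.008, 0], "twist": [0, 0, 0], "gripper": 5},
    {"offset": [0.04, 0.008, 0], "twist": [0, 0, 0], "gripper": 5}
  ]
}}

```text
time_s: 10.22
tcp_pos: [614.1, 98.3, 221.0]
ee_rot: [-1.995, -2.424, 0.002]
wrist_force: [-1.2, -0.9, -3.4]
opening: 0.082
gripper_force: 79.0
```

```bash
python3 -c "
from h import *
st()"
```

```text
tcp [614.06  98.31 220.99] open 0.08203419985196514 gf 79.04646277427673 F [-1.18 -0.86 -3.37] t 10.225 
tool x,z [-0.19  0.98  0.  ] [-0.  0. -1.]
X 621.56 Y -20.91 ledge z 69.39 | Fx -1.3 Fy -0.6 M [-0.    0.29 -0.07]
```

Request:
{"api": "play_rows", "payload": {
  "plan": [
    {"offset": [-0.02, 0.1, 0], "twist": [0, 0, 0], "gripper": 5},
    {"offset": [-0.04, 0.2, 0], "twist": [0, 0, 0], "gripper": 5},
    {"offset": [-0.054, 0.275, 0], "twist": [0, 0, 0], "gripper": 5},
    {"offset": [-0.054, 0.275, 0], "twist": [0, 0, 0], "gripper": 5}
  ]
}}

```text
time_s: 10.72
tcp_pos: [612.8, 105.4, 221.0]
ee_rot: [-1.995, -2.424, 0.001]
wrist_force: [-2.2, -2.5, -3.5]
opening: 0.083
gripper_force: 78.9
```

```bash
python3 -c "
from h import *
st()"
```

```text
tcp [612.78 105.38 221.02] open 0.08266271052611203 gf 78.94733548164368 F [-2.16 -2.51 -3.49] t 10.725 
tool x,z [-0.19  0.98  0.  ] [-0.  0. -1.]
X 621.66 Y -13.72 ledge z 69.42 | Fx -2.6 Fy -2.1 M [-0.2   0.58 -0.14]
```

Request:
{"api": "play_rows", "payload": {
  "plan": [
    {"offset": [-0.008, 0.04, 0], "twist": [0, 0, 0], "gripper": 5},
    {"offset": [-0.015, 0.08, 0], "twist": [0, 0, 0], "gripper": 5},
    {"offset": [-0.015, 0.08, 0], "twist": [0, 0, 0], "gripper": 5}
  ]
}}

```text
time_s: 11.1
tcp_pos: [612.5, 106.8, 221.0]
ee_rot: [-1.996, -2.424, 0.002]
wrist_force: [-2.5, -4.1, -4.7]
opening: 0.088
gripper_force: 78.8
```

```bash
python3 -c "
from h import *
st()"
```

```text
tcp [612.54 106.75 220.95] open 0.08768787453715873 gf 78.79788279533386 F [-2.51 -4.15 -4.72] t 11.1 
tool x,z [-0.19  0.98  0.  ] [-0. -0. -1.]
X 621.68 Y -12.33 ledge z 69.35 | Fx -3.3 Fy -3.6 M [-1.    0.38 -0.02]
```

Request:
{"api": "play_rows", "payload": {
  "plan": [
    {"offset": [0.03, -0.15, 0], "twist": [0, 0, 0], "gripper": 5},
    {"offset": [0.055, -0.28, 0], "twist": [0, 0, 0], "gripper": 5},
    {"offset": [0.066, -0.338, 0], "twist": [0, 0, 0], "gripper": 5},
    {"offset": [0.066, -0.338, 0], "twist": [0, 0, 0], "gripper": 5}
  ]
}}

```text
time_s: 11.6
tcp_pos: [614.2, 98.7, 221.0]
ee_rot: [-1.996, -2.423, 0.001]
wrist_force: [-3.8, 0.0, -3.8]
opening: 0.082
gripper_force: 78.9
```

```bash
cat >> h.py <<'E'
def look(n="scene"):
    """edges of the ledge's front plane in the scene camera: Y of left/right edge against Z -> roll"""
    im,d=robot.get_image("scene"); K,R,t=cam("scene"); p=robot.observe()["tcp_pos"]; Xp=p@bx-4; zl=p[2]-151.6; yl=p@by
    Y=yl+np.arange(60,-60,-.25); Z=zl+np.arange(15,125,1.)
    G=Xp*bx+Y[None,:,None]*by+Z[:,None,None]*np.array([0,0,1.]); C=G@R.T+t; q=C@K.T; uv=(q[...,:2]/q[...,2:]).astype(np.float32)
    dd=cv2.remap(d.astype(np.float32),uv[...,0],uv[...,1],cv2.INTER_NEAREST); ok=abs(dd-C[...,2])<6
    E=np.array([(z,Y[i[0]],Y[i[-1]]) for z,r in zip(Z,ok) for i in [np.where(r)[0]] if len(i)>50])
    for k in (1,2):
        e=E[abs(E[:,k]-np.median(E[:,k]))<4]; c=np.polyfit(e[:,0],e[:,k],1); print("LR"[k-1],"Ymid",np.polyval(c,zl+70),"lean deg",np.degrees(np.arctan(c[0])))
    return im
E
python3 -c "
from h import *
st(); cv2.imwrite('pics/s5.png',look())"
```

```text
tcp [614.18  98.73 220.99] open 0.08161551872320502 gf 78.86036038398743 F [-3.83  0.   -3.75] t 11.6 
tool x,z [-0.19  0.98  0.  ] [-0.  0. -1.]
X 621.75 Y -20.52 ledge z 69.39 | Fx -3.8 Fy 0.7 M [ 0.24  0.85 -0.14]
L Ymid 24.154456393011696 lean deg 0.6749180495328106
R Ymid -69.86094382789307 lean deg 0.7332214467462356
```

```bash
python3 - <<'E'
from h import *
src=open('h.py').read()
d=np.load("scene4.npy")
class F:
    pass
real=robot
class Fake:
    def get_image(s,n): return None,d
    def observe(s): return {"tcp_pos":np.array([563.5,86.23,220.67])}
    def camera_info(s,n): return real.camera_info(n)
import h; h.robot=Fake(); h.look()
E
```

```text
L Ymid 22.38603293248879 lean deg 1.0157400114869621
R Ymid -70.53986590212563 lean deg 0.9127703490260046
```

```bash
python3 - <<'E'
import h; from h import *
real=robot
class Fake:
    def __init__(s,p,d): s.p,s.d=p,d
    def get_image(s,n): return None,s.d
    def observe(s): return {"tcp_pos":s.p}
    def camera_info(s,n): return real.camera_info(n)
d0=np.load("scene0.npy")
print("ledge on bench"); h.bx=np.array([np.cos(.1672),np.sin(.1672),0]); h.by=np.array([-np.sin(.1672),np.cos(.1672),0])
h.robot=Fake(np.array([520.5,-98.6,151.6]),d0); h.look()
E
```

```text
ledge on bench
L Ymid -136.8209763600878 lean deg 0.9744883392641415
R Ymid -232.4104180335217 lean deg 0.34997885495383674
```

Request:
{"api": "play_rows", "payload": {
  "plan": [
    {"offset": [0.01, -0.1, 0], "twist": [0, 0, 0], "gripper": 5},
    {"offset": [0.03, -0.2, 0], "twist": [0, 0, 0], "gripper": 5},
    {"offset": [0.04, -0.25, 0], "twist": [0, 0, 0], "gripper": 5},
    {"offset": [0.04, -0.25, 0], "twist": [0, 0, 0], "gripper": 5}
  ]
}}

```text
time_s: 12.15
tcp_pos: [615.4, 92.7, 221.1]
ee_rot: [-1.996, -2.424, 0.0]
wrist_force: [-4.2, 3.0, -4.0]
opening: 0.079
gripper_force: 79.0
```

```bash
python3 -c "
from h import *
st()"
```

```text
tcp [615.35  92.68 221.12] open 0.07928087621417428 gf 78.98261189460754 F [-4.18  2.95 -3.99] t 12.15 
tool x,z [-0.19  0.98  0.  ] [-0.  0. -1.]
X 621.75 Y -26.68 ledge z 69.52 | Fx -3.5 Fy 3.7 M [ 0.71  0.85 -0.12]
```

Request:
{"api": "play_rows", "payload": {
  "plan": [
    {"offset": [0.004, -0.02, 0], "twist": [0, 0, 0], "gripper": 5},
    {"offset": [0.008, -0.04, 0], "twist": [0, 0, 0], "gripper": 5},
    {"offset": [0.008, -0.04, 0], "twist": [0, 0, 0], "gripper": 5}
  ]
}}

```text
time_s: 12.52
tcp_pos: [615.4, 92.3, 221.1]
ee_rot: [-1.995, -2.423, -0.001]
wrist_force: [-4.6, 4.2, -4.2]
opening: 0.086
gripper_force: 79.0
```

```bash
python3 -c "
from h import *
st()"
```

```text
tcp [615.37  92.28 221.1 ] open 0.08606920416202399 gf 79.00306105613708 F [-4.56  4.2  -4.17] t 12.525 
tool x,z [-0.19  0.98  0.  ] [-0.  0. -1.]
X 621.70 Y -27.08 ledge z 69.50 | Fx -3.7 Fy 5.0 M [ 1.27  0.98 -0.1 ]
```

Request:
{"api": "play_rows", "payload": {
  "plan": [
    {"offset": [-0.03, 0.15, 0], "twist": [0, 0, 0], "gripper": 5},
    {"offset": [-0.065, 0.314, 0], "twist": [0, 0, 0], "gripper": 5},
    {"offset": [-0.065, 0.314, 0], "twist": [0, 0, 0], "gripper": 5},
    {"offset": [-0.065, 0.314, -0.12], "twist": [0, 0, 0], "gripper": 5},
    {"offset": [-0.065, 0.314, -0.24], "twist": [0, 0, 0], "gripper": 5}
  ]
}}

```text
time_s: 13.15
tcp_pos: [614.0, 99.4, 215.0]
ee_rot: [-1.996, -2.424, 0.0]
wrist_force: [-4.0, -0.9, -1.5]
opening: 0.082
gripper_force: 79.3
```

```bash
python3 -c "
from h import *
st(); look()"
```

```text
tcp [613.99  99.4  215.04] open 0.08184265386589379 gf 79.31638240814209 F [-3.99 -0.86 -1.47] t 13.15 
tool x,z [-0.19  0.98  0.  ] [-0.  0. -1.]
X 621.70 Y -19.82 ledge z 63.44 | Fx -4.1 Fy -0.1 M [-0.16  0.63 -0.15]
L Ymid 24.5184435490585 lean deg 1.7652098289861604
R Ymid -69.3272386635962 lean deg 0.6979038371043889
```

Request:
{"api": "play_rows", "payload": {
  "plan": [
    {"offset": [0, 0, -0.08], "twist": [0, 0, 0], "gripper": 5},
    {"offset": [0, 0, -0.16], "twist": [0, 0, 0], "gripper": 5},
    {"offset": [0, 0, -0.24], "twist": [0, 0, 0], "gripper": 5},
    {"offset": [0, 0, -0.24], "twist": [0, 0, 0], "gripper": 5}
  ]
}}

```text
time_s: 13.7
tcp_pos: [613.9, 99.3, 208.8]
ee_rot: [-1.996, -2.424, 0.001]
wrist_force: [-1.9, -0.7, -4.7]
opening: 0.083
gripper_force: 79.0
```

```bash
python3 -c "
from h import *
st()"
```

```text
tcp [613.91  99.3  208.83] open 0.08253501183672711 gf 79.03652429580688 F [-1.89 -0.69 -4.71] t 13.7 
tool x,z [-0.19  0.98  0.  ] [-0.  0. -1.]
X 621.60 Y -19.90 ledge z 57.23 | Fx -2.0 Fy -0.3 M [-0.13  0.45 -0.09]
```

Request:
{"api": "play_rows", "payload": {
  "plan": [
    {"offset": [0, 0, -0.08], "twist": [0, 0, 0], "gripper": 5},
    {"offset": [0, 0, -0.16], "twist": [0, 0, 0], "gripper": 5},
    {"offset": [0, 0, -0.24], "twist": [0, 0, 0], "gripper": 5},
    {"offset": [0, 0, -0.24], "twist": [0, 0, 0], "gripper": 5}
  ]
}}

```text
time_s: 14.2
tcp_pos: [613.9, 99.4, 203.1]
ee_rot: [-1.996, -2.424, 0.001]
wrist_force: [-4.1, -0.4, 2.4]
opening: 0.081
gripper_force: 80.0
```

```bash
python3 -c "
from h import *
st(); look()"
```

```text
tcp [613.93  99.37 203.09] open 0.0814730196714801 gf 79.97823715209961 F [-4.13 -0.4   2.4 ] t 14.2 
tool x,z [-0.19  0.98  0.  ] [-0.  0. -1.]
X 621.63 Y -19.84 ledge z 51.49 | Fx -4.1 Fy 0.4 M [-0.18  0.74 -0.21]
L Ymid 24.284198199163765 lean deg 1.1309032898483227
R Ymid -69.49551687871642 lean deg 1.1114733297426578
```

Request:
{"api": "play_rows", "payload": {
  "plan": [
    {"offset": [0, 0, -0.08], "twist": [0, 0, 0], "gripper": 5},
    {"offset": [0, 0, -0.16], "twist": [0, 0, 0], "gripper": 5},
    {"offset": [0, 0, -0.24], "twist": [0, 0, 0], "gripper": 5},
    {"offset": [0, 0, -0.32], "twist": [0, 0, 0], "gripper": 5},
    {"offset": [0, 0, -0.32], "twist": [0, 0, 0], "gripper": 5}
  ]
}}

```text
time_s: 14.88
tcp_pos: [613.9, 99.3, 195.3]
ee_rot: [-1.996, -2.424, 0.001]
wrist_force: [-4.0, -0.1, 3.4]
opening: 0.077
gripper_force: 80.4
```

```bash
python3 -c "
from h import *
st()"
```

```text
tcp [613.93  99.33 195.26] open 0.07728516372221945 gf 80.35505890846252 F [-3.99 -0.09  3.37] t 14.875 
tool x,z [-0.19  0.98  0.  ] [-0.  0. -1.]
X 621.63 Y -19.88 ledge z 43.66 | Fx -3.9 Fy 0.7 M [-0.26  0.9  -0.21]
```

Request:
{"api": "play_rows", "payload": {
  "plan": [
    {"offset": [0, 0, -0.08], "twist": [0, 0, 0], "gripper": 5},
    {"offset": [0, 0, -0.16], "twist": [0, 0, 0], "gripper": 5},
    {"offset": [0, 0, -0.24], "twist": [0, 0, 0], "gripper": 5},
    {"offset": [0, 0, -0.3], "twist": [0, 0, 0], "gripper": 5},
    {"offset": [0, 0, -0.3], "twist": [0, 0, 0], "gripper": 5}
  ]
}}

```text
time_s: 15.5
tcp_pos: [613.8, 99.3, 187.1]
ee_rot: [-1.995, -2.424, 0.001]
wrist_force: [-3.3, -0.6, -1.0]
opening: 0.083
gripper_force: 79.5
```

```bash
python3 -c "
from h import *
st()"
```

```text
tcp [613.79  99.3  187.14] open 0.08339210784607864 gf 79.54831838607788 F [-3.32 -0.62 -1.03] t 15.5 
tool x,z [-0.19  0.98  0.  ] [-0.  0. -1.]
X 621.48 Y -19.88 ledge z 35.54 | Fx -3.4 Fy 0.0 M [-0.23  0.53 -0.1 ]
```

Request:
{"api": "play_rows", "payload": {
  "plan": [
    {"offset": [0, 0, -0.04], "twist": [0, 0, 0], "gripper": 5},
    {"offset": [0, 0, -0.08], "twist": [0, 0, 0], "gripper": 5},
    {"offset": [0, 0, -0.12], "twist": [0, 0, 0], "gripper": 5},
    {"offset": [0, 0, -0.12], "twist": [0, 0, 0], "gripper": 5}
  ]
}}

```text
time_s: 16.0
tcp_pos: [613.8, 99.3, 184.4]
ee_rot: [-1.995, -2.424, 0.001]
wrist_force: [-3.6, -1.2, -0.7]
opening: 0.084
gripper_force: 79.6
```

```bash
python3 -c "
from h import *
st()"
```

```text
tcp [613.81  99.35 184.39] open 0.08409701835095812 gf 79.58647727966309 F [-3.58 -1.16 -0.7 ] t 16.0 
tool x,z [-0.19  0.98  0.  ] [-0.  0. -1.]
X 621.51 Y -19.84 ledge z 32.79 | Fx -3.7 Fy -0.5 M [-0.23  0.63 -0.26]
```

Request:
{"api": "play_rows", "payload": {
  "plan": [
    {"offset": [0, 0, -0.02], "twist": [0, 0, 0], "gripper": 5},
    {"offset": [0, 0, -0.04], "twist": [0, 0, 0], "gripper": 5},
    {"offset": [0, 0, -0.06], "twist": [0, 0, 0], "gripper": 5},
    {"offset": [0, 0, -0.06], "twist": [0, 0, 0], "gripper": 5}
  ]
}}

```text
time_s: 16.5
tcp_pos: [613.8, 99.4, 183.6]
ee_rot: [-1.996, -2.424, 0.001]
wrist_force: [-6.1, -2.0, 4.7]
opening: 0.082
gripper_force: 80.4
```

```bash
python3 -c "
from h import *
st()"
```

```text
tcp [613.85  99.37 183.57] open 0.08176135413021479 gf 80.36496162414551 F [-6.12 -1.97  4.68] t 16.5 
tool x,z [-0.19  0.98  0.  ] [-0.  0. -1.]
X 621.55 Y -19.82 ledge z 31.97 | Fx -6.4 Fy -0.8 M [-0.23  1.14 -0.17]
```

Request:
{"api": "play_rows", "payload": {
  "plan": [
    {"offset": [-0.012, -0.002, 0.02], "twist": [0, 0, 0], "gripper": 5},
    {"offset": [-0.012, -0.002, 0.02], "twist": [0, 0, 0], "gripper": 5}
  ]
}}

```text
time_s: 16.75
tcp_pos: [613.8, 99.3, 183.6]
ee_rot: [-1.996, -2.424, 0.0]
wrist_force: [-3.6, -0.5, 0.2]
opening: 0.08
gripper_force: 79.4
```

```bash
python3 -c "
from h import *
st(); im=look(); cv2.imwrite('pics/s6.png',im); u,v=map(int,proj('scene',[612,97,130])); cv2.imwrite('pics/c6.png',cv2.resize(im[v-75:v+75,u-75:u+75],(600,600),interpolation=cv2.INTER_CUBIC))"
```

```text
tcp [613.78  99.29 183.63] open 0.07991813139558296 gf 79.40565705299377 F [-3.61 -0.51  0.17] t 16.75 
tool x,z [-0.19  0.98  0.  ] [-0.  0. -1.]
X 621.47 Y -19.89 ledge z 32.03 | Fx -3.6 Fy 0.2 M [-0.2   0.65 -0.14]
L Ymid 24.386437114213237 lean deg 1.4533605164327275
R Ymid -69.2991826590212 lean deg 1.5385428416423328
```

View pics/c6.png

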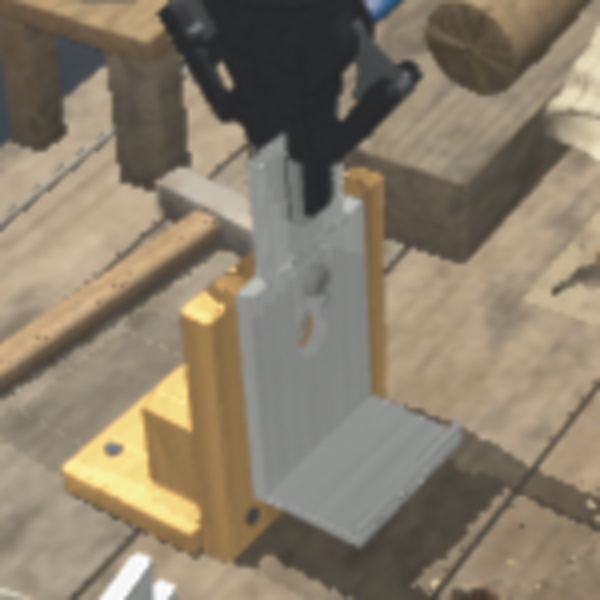

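```bash
python3 - <<'E'
from h import *
def tilt(d,p,yaw,zl,n):
    ex=np.array([np.cos(yaw),np.sin(yaw),0]); ey=np.array([-np.sin(yaw),np.cos(yaw),0]); C=cloud(n,d); x=(C-p)@ex; y=(C-p)@ey; z=C[...,2]-zl
    m=(x>-58)&(x<-12)&(abs(y)<40)&(abs(z-6)<8); A=np.c_[x[m],y[m],np.ones(m.sum())]; b=z[m]
    for k in range(6):
        c=np.linalg.lstsq(A,b,rcond=None)[0]; e=b-A@c; s=abs(e)<2.5*np.median(abs(e))+.2; A=A[s]; b=b[s]
    print(n,len(b),"pitch %.2f roll %.2f h %.2f"%(np.degrees(c[0]),np.degrees(c[1]),c[2]))
    m=(abs(x+4)<14)&(abs(y)<40)&(z>20)&(z<60); A=np.c_[y[m],z[m],np.ones(m.sum())]; b=x[m]
    if m.sum()<50: return
    for k in range(6):
        c=np.linalg.lstsq(A,b,rcond=None)[0]; e=b-A@c; s=abs(e)<2.5*np.median(abs(e))+.2; A=A[s]; b=b[s]
    print("  front plane: yaw %.2f pitch %.2f x %.2f"%(np.degrees(-c[0]),np.degrees(c[1]),c[2]))
for n in ["scene","top"]:
    im,d=robot.get_image(n)
    tilt(np.load(n+"0.npy"),np.array([524.4,-98.,0]),.1665,0,n)
    tilt(d,625.5*bx-19.9*by,.1924,32.,n)
E
```

```text
scene 479 pitch -0.12 roll -0.14 h 6.38
  front plane: yaw 0.22 pitch 0.00 x -8.56
scene 571 pitch -0.43 roll -1.00 h 6.20
  front plane: yaw -0.09 pitch 0.57 x -8.87
top 589 pitch -0.06 roll -0.32 h 6.35
top 475 pitch 0.47 roll -1.08 h 6.66
  front plane: yaw -0.03 pitch 0.25 x -8.62
```

Request:
{"api": "play_rows", "payload": {
  "plan": [
    {"offset": [0.002, -0.012, 0], "twist": [0.45, 0.08, 0], "gripper": 5},
    {"offset": [0.004, -0.022, 0], "twist": [0.9, 0.17, 0], "gripper": 5},
    {"offset": [0.004, -0.022, 0], "twist": [0.9, 0.17, 0], "gripper": 5}
  ]
}}

```text
time_s: 17.27
tcp_pos: [613.9, 98.7, 183.7]
ee_rot: [-1.988, -2.414, -0.016]
wrist_force: [-2.3, -0.4, 1.4]
opening: 0.08
gripper_force: 79.9
```

```bash
cat >> h.py <<'E'
def tilt(zl=32.,off=(0,0)):
    ex,ey=bx,by; p=625.5*bx-19.9*by
    for n in ["scene","top"]:
        im,d=robot.get_image(n); C=cloud(n,d); x=(C-p)@ex; y=(C-p)@ey; z=C[...,2]-zl
        m=(x>-58)&(x<-12)&(abs(y)<40)&(abs(z-6)<8); A=np.c_[x[m],y[m],np.ones(m.sum())]; b=z[m]
        for k in range(6):
            c=np.linalg.lstsq(A,b,rcond=None)[0]; e=b-A@c; s=abs(e)<2.5*np.median(abs(e))+.2; A=A[s]; b=b[s]
        print(n,len(b),"pitch %.2f roll %.2f h %.2f"%(np.degrees(c[0]),np.degrees(c[1]),c[2]))
E
python3 -c "
from h import *
st(); look(); tilt()"
```

```text
tcp [613.88  98.75 183.7 ] open 0.08009070652953332 gf 79.87289786338806 F [-2.28 -0.41  1.4 ] t 17.275 
tool x,z [-0.19  0.98  0.02] [-0.    0.02 -1.  ]
X 621.46 Y -20.44 ledge z 32.10 | Fx -2.3 Fy 0.0 M [-0.14  0.47 -0.13]
L Ymid 25.388762781446736 lean deg 0.3318528034746414
R Ymid -68.60646409680763 lean deg 0.6183566063564748
scene 572 pitch -0.13 roll -0.11 h 6.47
top 485 pitch -0.46 roll 0.34 h 6.16
```

Request:
{"api": "play_rows", "payload": {
  "plan": [
    {"offset": [0, 0, 0], "twist": [0, 0, 0], "gripper": 36},
    {"offset": [0, 0, 0], "twist": [0, 0, 0], "gripper": 36},
    {"offset": [0, 0, 0], "twist": [0, 0, 0], "gripper": 36},
    {"offset": [0, 0, 0], "twist": [0, 0, 0], "gripper": 36},
    {"offset": [0, 0, 0], "twist": [0, 0, 0], "gripper": 36}
  ]
}}

```text
time_s: 18.05
tcp_pos: [613.7, 98.8, 183.6]
ee_rot: [-1.988, -2.415, -0.015]
wrist_force: [0.3, -0.9, 0.2]
opening: 0.418
gripper_force: 0.0
```

```bash
python3 -c "
from h import *
st(); look(); tilt()"
```

```text
tcp [613.73  98.76 183.59] open 0.4182588958695592 gf 0.0 F [ 0.3  -0.91  0.19] t 18.05 
tool x,z [-0.19  0.98  0.02] [-0.    0.02 -1.  ]
X 621.32 Y -20.40 ledge z 31.99 | Fx 0.1 Fy -0.9 M [-0.05 -0.01  0.02]
L Ymid 25.423610962459353 lean deg 0.17538810619367018
R Ymid -68.202826609391 lean deg 0.7919107079918716
scene 540 pitch -0.55 roll 0.24 h 6.12
top 472 pitch 0.49 roll 0.18 h 6.85
```

Request:
{"api": "play_rows", "payload": {
  "plan": [
    {"offset": [0, 0, 0.5], "twist": [0, 0, 0], "gripper": 36},
    {"offset": [0, 0, 1.5], "twist": [0, 0, 0], "gripper": 36},
    {"offset": [0, 0, 3], "twist": [0, 0, 0], "gripper": 36},
    {"offset": [0, 0, 5], "twist": [0, 0, 0], "gripper": 36},
    {"offset": [-2, 0, 6], "twist": [0, 0, 0], "gripper": 36}
  ]
}}

```text
time_s: 18.82
tcp_pos: [566.1, 98.9, 337.2]
ee_rot: [-1.991, -2.417, -0.022]
wrist_force: [-0.7, -0.4, 0.2]
opening: 0.423
gripper_force: 0.0
```

Request:
{"api": "play_rows", "payload": {
  "plan": [
    {"offset": [-3, -2, 0], "twist": [0, 0, 0], "gripper": 36},
    {"offset": [-6, -5, 0], "twist": [0, 0, 0], "gripper": 36},
    {"offset": [-6, -5, 0], "twist": [0, 0, 0], "gripper": 36},
    {"offset": [-6, -5, 0], "twist": [0, 0, 0], "gripper": 36},
    {"offset": [-6, -5, 0], "twist": [0, 0, 0], "gripper": 36}
  ]
}}

```text
time_s: 19.45
tcp_pos: [414.0, -26.5, 334.6]
ee_rot: [-1.99, -2.414, -0.017]
wrist_force: [0.1, -0.5, 0.1]
opening: 0.418
gripper_force: 0.0
```

```bash
python3 - <<'E'
from h import *
o,_=ledge(); tilt()
im,d=robot.get_image("scene"); u,v=map(int,proj('scene',[612,97,130])); cv2.imwrite('pics/c7.png',cv2.resize(im[v-75:v+75,u-75:u+75],(600,600),interpolation=cv2.INTER_CUBIC))
C=cloud("scene",d); x=(C-(625.5*bx-19.9*by))@bx; y=(C-(625.5*bx-19.9*by))@by; z=C[...,2]
m=(abs(x+8)<6)&(abs(y)<45)&(z>50)&(z<225); A=np.c_[y[m],z[m],np.ones(m.sum())]; c=np.linalg.lstsq(A,x[m],rcond=None)[0]; print("front plane yaw %.2f pitch %.2f"%(np.degrees(-c[0]),np.degrees(c[1])),"top z",np.percentile(z[(abs(x+6)<6)&(abs(y)<25)],99))
E
```

```text
tcp [414.02 -26.47 334.63] open 0.4180824444372424 gf 0.0 F [ 0.1  -0.46  0.09] t 19.45 
tool x,z [-0.19  0.98  0.02] [-0.    0.02 -1.  ]
scene 588 pitch -0.57 roll -0.22 h 6.06
top 623 pitch 0.14 roll 0.18 h 6.33
front plane yaw -0.94 pitch 0.00 top z 228.30865577593113
```

View pics/c7.png

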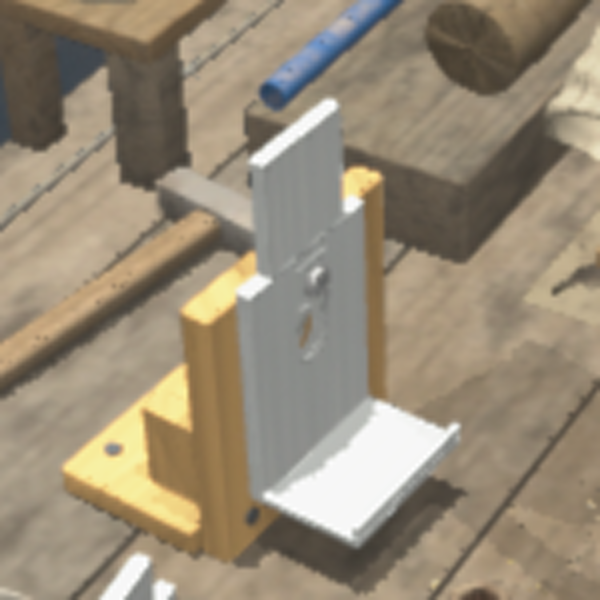

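The picture shows the ledge hanging level and flat on the board. The stud head sits at the top of the slot at about (320, 280), the empty hole is below it at about (310, 335), and the robot is clear.

```bash
python3 -c "
from bench import robot
print(robot.sign_off())"
```

```text
the job is handed in; nothing more can be done
None
```

The ledge hangs fully home on the stud, level to within about half a degree and flat on the board. It was released, nothing else was touched, and the job was handed in at about 19.6 s.

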